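# Put the orange puzzle pusher away in its slotted block

## Task

Tidy up after the jigsaw: pick up the puzzle pusher with the orange grip and slide it, steel edge down, into the slot of the dark wooden block. Keep hold of it while you lower it into the slot; it should end up fully home on the slot's floor, upright, and let go. Leave the blue pusher standing where it is.

Things in the scene. Friction and masses are not known exactly. Their poses are not given: they have to be found in the camera images.
- pusher_orange: flat upright paddle, 16 mm thick (its x), 100 wide (its y), 110 tall, about 0.25 kg: steel lower edge (14 mm), pale wood, bright orange grip (top 48 mm). Both faces alike. Starts standing on its edge on the table, turned up to 0.6 rad; topples if knocked. Origin: middle of the underside of its lower edge; z up to the grip. To be put away; the pushers may trade places.
- pusher_blue: flat upright paddle, 16 mm thick (its x), 100 wide (its y), 110 tall, about 0.25 kg: steel lower edge (14 mm), pale wood, bright blue grip (top 48 mm). Both faces alike. Starts standing on its edge on the table, turned up to 0.6 rad; topples if knocked. Origin: middle of the underside of its lower edge; z up to the grip. To be left alone.
- holder: dark wood block fixed to the table, 70 mm (x) by 160 (y) by 60 high, turned up to 0.6 rad. Origin: centre of its underside. One slot along y, centred, closed at its ends, open above: 124 mm long, 22 wide from its floor (z = 8 mm) to z = 44, then pale sloping sides widen it to 46 at the mouth (z = 60). A pusher fully home stands on that floor, its top 58 mm above the mouth; it may lean slightly.
Things that resemble listed ones, but are neither listed nor needed, are in the scene too. Several things look just like the pusher_orange: the one meant starts farthest from the robot's base.

How it is judged (in metres and radians):
On the way:
1. the orange pusher, still held, is lowered steel edge down into the slot until its edge is well below the mouth (within 30 mm of the slot floor) (z of pusher_orange in the frame of holder below 0.038 m and horizontal distance between pusher_orange and holder below 0.022 m and angle between pusher_orange's own z axis and vertical below 0.35 rad and contact force between pusher_orange and the fingers above 0.5 N), for 0.1 s.
At the end, for the whole second after the job is handed in: The orange pusher stands steel edge down in the slot, within 10 mm of the slot floor, its foot within 22 mm of the middle of the slot, along the slot and upright to 15 degrees, at rest. The blue pusher still stands within 30 mm of where it was (z of pusher_orange in the frame of holder below 0.018 m and horizontal distance between pusher_orange and holder below 0.022 m and angle between the y axis of pusher_orange and the y axis of holder, either way round below 0.26 rad and angle between pusher_orange's own z axis and vertical below 0.26 rad and linear speed of pusher_orange below 0.02 m/s and angle between pusher_blue's own z axis and vertical below 0.1 rad and distance of pusher_blue from where it was at the start of the episode below 0.03 m); the robot touches nothing.
It fails at once if the blue pusher is shoved more than 30 mm or toppled (distance of pusher_blue from where it was at the start of the episode above 0.03 m or angle between pusher_blue's own z axis and vertical above 0.35 rad).
It also fails if it takes over 35 s, if anything falls off the work surface, if the arm or the gripper's body presses on something with over 40 N, if the wrist force passes 120 N, or if a joint passes its speed limit or range.

## Robot

A 6-joint arm with a two-finger parallel gripper is mounted at the origin on the work surface. World frame = base frame: x ahead of the robot, y to its left, z up, the work surface at z = 0. Lengths are in mm, angles in rad, forces in N, time in s.
With the tool pointing down it reaches from about 300 to 875 mm from the base axis. Payload 6.4 kg.
Tool frame: the origin (TCP) lies where the fingers leave the gripper's body, on its centre line; the fingertips stand 64 mm ahead of it and the grasp point (between the pads) lies 45 mm ahead of it; z points along the fingers, y is the direction in which the jaws open and shut (so a half turn about z gives the same grasp; the last joint's range is limited). The gripper opens to 88 mm and grips with 3 to 60 N. Pads are 18 mm wide; open, the fingers measure 123 mm over their backs; the gripper's body (75 mm by 187 mm) begins 45 mm behind the grasp point.
Start: joints at [-1.405, 0.181, 1.607, -0, 1.354, -0.206], TCP at [208.91, -535.722, 302.714] pointing down, gripper open.
Joint ranges: [-2.99, 2.99], [-0.89, 2.07], [0.3, 2.58], [-1.14, 4.28], [0, 2.63], [-3.12, 3.12]. Speed limits (rad/s): [2.57, 2.57, 3.01, 3.14, 3.14, 3.14].

## Interface

Orientations are given as a rotation vector (axis times angle).
In Python, from station import r gives the robot as it stands. The module is installed in compiled form; this text tells all that it offers.
- The arm moves only by the tool arm_command, never from a script. Its argument "plan" is a list of rows, each a list of 2 entries, a list of its own where there are three numbers: the shift along the world's x, y, z in m, then the turn, a rotation vector about the world's x, y, z in rad. In form: [[[dx, dy, dz], [rx, ry, rz]], ...]. A call has exactly 5 rows; each row is the pose to reach, as a shift and turn from the pose measured when the call began; what a row does not reach only later rows make up. A row lasts 1/12 s, in which the tool goes at most 41.7 mm and 7.16 degrees, less where a joint would pass 70% of its speed; a pose out of reach is approached as far as the arm can. A call with a gripper value outside its range is refused whole. "fingers" is the closure, from 0 (fully open) to 1 (shut), set as the call begins (left out, the last holds). The fingers move at their own pace and stop on an object; "grip_force" is the grip in N (left out, the last holds). Time passes only in rows, so rows that repeat a pose let the fingers close, or fill a call up. It gives the time, the measured TCP pose, the force and the opening at its end, in the units of the state.
- r.get_state(): the state, without advancing time (a new reading comes with each control period).
- r.camera(name): name is "side" or "top" or "wrist"; returns the picture (480x640x3 uint8, red, green, blue); there is no depth.
- r.camera_model(name): a dict with "fovy" (degrees; the focal length in pixels is half the picture's height over the tangent of half this angle, whatever the lens; pixels are square), "cx", "cy" (the principal point, pixels), "cam_to_world" (4x4, takes a point from camera to world coordinates). Camera axes: x right, y down, z forward; pixel columns grow to the right and rows downward; lengths in mm; the calibration is good to about 2 mm. A picture is of the moment at which its call begins: read the wrist's pose just before it. camera_model takes no time and is no camera call; for the wrist camera it gives the pose at the moment of the call.
- r.finish_job(): hands the job in, once; it reports no verdict.
The state is a dict: "clock": time; "joints": joint angles; "qvel": joint speeds; "tau": joint torques, N m; "tcp_pos": TCP position; "tcp_rot": TCP orientation; "force": force on the tool from outside, world axes, zero at the start; "torque": the same for the moment, N m; "gripper_width": finger opening in mm.
Only numpy, scipy, OpenCV 4.12 (cv2) and the standard library are available. Lean on these libraries where they do the work, as an engineer would, in place of code of your own. Each camera call takes 0.05 s, during which the arm holds its last target. There are 200 camera calls.

## Working session

There is one attempt and no reset: what is moved stays moved. The work goes in short steps, Python scripts to look and compute and a tool call to move; the robot and the scene stay as the last step left them, time stands still between calls to the robot, and variables do not carry over. Pictures are saved under pics/ and viewed, about 8 in all and at most 12, crops included, and the job is handed in when it is done.

Besides the shell and the picture viewer there is one more tool, called after ">>>" in YAML: its name, and indented under it one key for each argument. arm_command: Moves the arm, as the interface text tells. Its arguments: {"type":"object","properties":{"plan":{"type":"array"},"fingers":{"type":"number"},"grip_force":{"type":"number"}},"required":["plan"]}

```bash
mkdir -p pics; python3 - <<'E'
from station import r
import cv2,numpy as np
for n in("top","side"):
    im=r.camera(n); cv2.imwrite(f"pics/{n}0.png",im[:,:,::-1])
    m=r.camera_model(n); print(n,m["fovy"],m["cx"],m["cy"],np.round(m["cam_to_world"],3).tolist())
s=r.get_state(); print(s)
E
```

```text
top 57.07093402226336 330.4027010536572 241.21376590665184 [[-0.009, -0.995, 0.104, 337.765], [-1.0, 0.011, 0.019, -13.982], [-0.02, -0.104, -0.994, 856.979], [0.0, 0.0, 0.0, 1.0]]
side 48.59601848906547 316.01885973450857 250.0770509481397 [[-0.995, -0.064, 0.082, 306.411], [-0.102, 0.476, -0.873, 875.255], [0.017, -0.877, -0.48, 548.61], [0.0, 0.0, 0.0, 1.0]]
{'clock': 0.1, 'joints': array([-1.40528143e+00,  1.81439271e-01,  1.60787349e+00, -6.18588320e-06,
        1.35378296e+00, -2.06265258e-01]), 'qvel': array([-0.00019836, -0.00193863, -0.00091427, -0.00132479, -0.00067605,
       -0.00042525]), 'tau': array([-3.20859663e-04, -4.34821916e+01, -3.42694902e+01,  7.04726949e-02,
        3.40633106e-02, -2.45056481e-05]), 'tcp_pos': array([ 208.85465783, -535.33477322,  301.93228422]), 'tcp_rot': array([-3.08599234e+00, -5.80357696e-01, -3.85989564e-05]), 'force': array([ 0.01330929, -0.12958939,  0.12810045]), 'torque': array([-0.02173931,  0.00829293, -0.02316933]), 'gripper_width': 88.18841578226207}
```

View pics/top0.png

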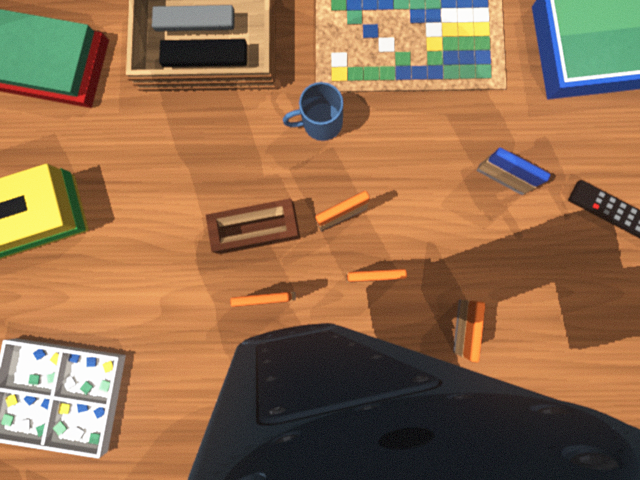

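View pics/side0.png

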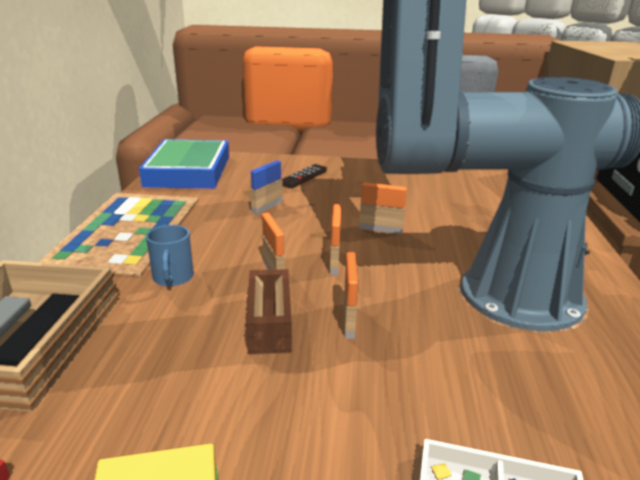

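The top view shows four orange pushers at about (342,208), (377,275), (260,299) and (475,331). Blue is at (515,170) and the holder at (253,226). Image up is +x, so (342,208) looks farthest from the base. I'll measure it and confirm in an enlarged crop.

```bash
cat > h.py <<'E'
import cv2,numpy as np
from station import r
def ray(m,px,z):
    f=240/np.tan(np.radians(m["fovy"]/2)); px=np.atleast_2d(np.array(px,float))
    d=np.c_[(px[:,0]-m["cx"])/f,(px[:,1]-m["cy"])/f,np.ones(len(px))]
    T=np.array(m["cam_to_world"]); d=d@T[:3,:3].T; o=T[:3,3]
    return o+d*((z-o[2])/d[:,2])[:,None]
def proj(m,P):
    f=240/np.tan(np.radians(m["fovy"]/2)); T=np.linalg.inv(m["cam_to_world"]); P=np.atleast_2d(P)
    c=P@T[:3,:3].T+T[:3,3]; return np.c_[m["cx"]+f*c[:,0]/c[:,2],m["cy"]+f*c[:,1]/c[:,2]]
E
python3 - <<'E'
from h import *
im=cv2.imread("pics/top0.png"); m=r.camera_model("top")
h=cv2.cvtColor(im,cv2.COLOR_BGR2HSV)
for name,lo,hi in(("o",(5,190,150),(16,255,255)),):
    mk=cv2.inRange(h,lo,hi); n,l,s,c=cv2.connectedComponentsWithStats(mk)
    for i in range(1,n):
        if s[i,4]>80:
            p=np.argwhere(l==i)[:,::-1].astype(np.float32); b=cv2.boxPoints(cv2.minAreaRect(p))
            w=ray(m,b,110)[:,:2]; e=[np.linalg.norm(w[k]-w[k-1]) for k in(1,2)]
            print(c[i].round(),s[i,4],w.mean(0).round(1),np.round(e,1),"dist",np.linalg.norm(w.mean(0)).round(), "ang",[np.round(np.arctan2(*(w[k]-w[k-1])[::-1]),3) for k in (1,2)])
cv2.imwrite("pics/crop.png",cv2.resize(im[180:320,195:415],None,fx=3.6,fy=3.6,interpolation=cv2.INTER_CUBIC))
E
```

```text
[343. 211.] 103 [468.1 -22.5] [95.2  4.7] dist 469.0 ang [np.float64(-1.114), np.float64(-2.701)]
[384. 273.] 149 [358.  -78.7] [96.1 16.8] dist 367.0 ang [np.float64(-1.53), np.float64(-3.118)]
[266. 296.] 126 [323.5 119.8] [94.8 15. ] dist 345.0 ang [np.float64(-1.579), np.float64(-3.14)]
[473. 330.] 446 [ 265.1 -236.9] [95.1 27.1] dist 355.0 ang [np.float64(-0.173), np.float64(-1.712)]
```

View pics/crop.png

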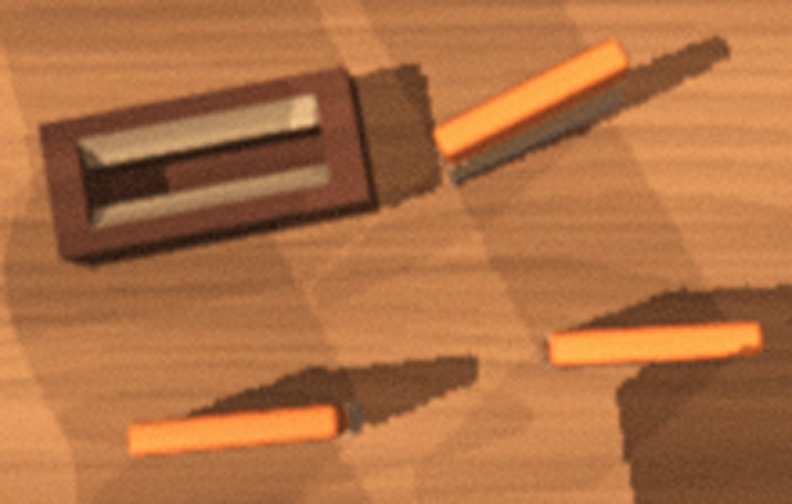

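The crop confirms four corners of the farthest orange pusher, with its top face at crop (435,133)–(628,65), standing right beside the holder. The other orange pushers are over 100 mm nearer the base. Next I measure the pusher and holder from their corners.

```bash
python3 - <<'E'
from h import *
m=r.camera_model("top"); ms=r.camera_model("side")
def cr(p): return (np.array(p,float)+.5)/3.6-.5+[195,180]
def rep(n,p,z):
    w=ray(m,cr(p),z)[:,:2]; print(n,w.round(1).tolist(),"c",w.mean(0).round(1),"len",[round(float(np.linalg.norm(w[k]-w[(k+1)%4])),1) for k in range(4)])
    a=[np.arctan2(*-(w[i]-w[j])) for i,j in((1,0),(2,3))]; a=[-np.arctan((w[i]-w[j])[0]/(w[i]-w[j])[1]) for i,j in((1,0),(2,3))]
    print("yaw of y axis",np.round(a,3)); return w.mean(0),np.mean(a)
ho,a=rep("holder top",[(40,125),(347,68),(377,208),(64,256)],60)
rep("mouth",[(78,143),(317,95),(328,183),(93,226)],60)
po,b=rep("pusher",[(435,133),(614,40),(628,62),(446,158)],110)
# predict in side view
for n,c,y,hx,hy,z in(("holder",ho,a,35,80,60),("pusher",po,b,8,50,110)):
    R=np.array([[np.cos(y),-np.sin(y)],[np.sin(y),np.cos(y)]])
    for zz in (z,0):
        q=np.array([[hx,hy],[hx,-hy],[-hx,-hy],[-hx,hy]])@R.T+c; Q=np.c_[q,np.full(4,zz)]
        print(n,zz,proj(ms,Q).round().tolist())
        im=cv2.imread("pics/ov.png" if (n,zz)!=("holder",60) else "pics/side0.png")
        cv2.polylines(im,[proj(ms,Q).round().astype(int)],True,(0,255,0),1); cv2.imwrite("pics/ov.png",im)
im=cv2.imread("pics/ov.png"); cv2.imwrite("pics/ov.png",cv2.resize(im[190:370,220:380],None,fx=3.3,fy=3.3))
E
```

```text
holder top [[473.2, 229.9], [500.8, 72.9], [428.7, 57.7], [406.0, 216.3]] c [452.2 144.2] len [159.4, 73.7, 160.3, 68.6]
yaw of y axis [0.174 0.142]
mouth [[463.7, 210.3], [487.0, 88.2], [441.7, 82.5], [421.1, 201.8]] c [453.4 145.7] len [124.2, 45.6, 121.1, 43.4]
yaw of y axis [0.189 0.171]
pusher [[458.6, 25.5], [502.5, -60.3], [491.8, -66.8], [446.5, 20.3]] c [474.9 -20.3] len [96.4, 12.6, 98.2, 13.1]
yaw of y axis [0.473 0.479]
holder 60 [[245.0, 322.0], [250.0, 269.0], [290.0, 268.0], [291.0, 321.0]]
holder 0 [[247.0, 353.0], [252.0, 297.0], [290.0, 296.0], [291.0, 352.0]]
pusher 110 [[276.0, 234.0], [261.0, 213.0], [268.0, 211.0], [284.0, 233.0]]
pusher 0 [[277.0, 286.0], [262.0, 261.0], [270.0, 260.0], [285.0, 284.0]]
```

View pics/ov.png

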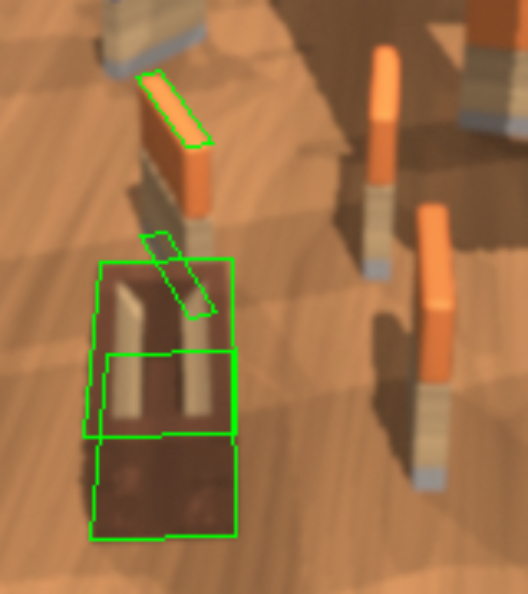

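The side-view overlay agrees with the top-view fit. Pusher: (475,−20), yaw 0.476. Holder: (453,145), yaw ≈0.17. Moving to above the pusher.

>>> arm_command:
  plan:
    - [[0.018,0.034,-0.004],[0,0,0.11]]
    - [[0.036,0.069,-0.008],[0,0,0.22]]
    - [[0.053,0.103,-0.012],[0,0,0.33]]
    - [[0.071,0.137,-0.016],[0,0,0.44]]
    - [[0.089,0.172,-0.02],[0,0,0.55]]
  fingers: 0

```text
clock: 0.52
tcp_pos: [298.1, -361.6, 281.3]
tcp_rot: [-2.809, -1.403, 0.0]
force: [0.0, 0.1, 0.0]
gripper_width: 88.0
```

>>> arm_command:
  plan:
    - [[0.018,0.034,-0.004],[0,0,0.11]]
    - [[0.036,0.069,-0.008],[0,0,0.22]]
    - [[0.053,0.103,-0.012],[0,0,0.33]]
    - [[0.071,0.137,-0.016],[0,0,0.44]]
    - [[0.089,0.172,-0.02],[0,0,0.55]]

```text
clock: 0.93
tcp_pos: [387.4, -187.8, 261.0]
tcp_rot: [-2.317, -2.119, 0.001]
force: [0.7, 0.2, 0.2]
gripper_width: 88.2
```

>>> arm_command:
  plan:
    - [[0.018,0.034,-0.004],[0,0,0.11]]
    - [[0.036,0.069,-0.008],[0,0,0.22]]
    - [[0.053,0.103,-0.012],[0,0,0.33]]
    - [[0.071,0.137,-0.016],[0,0,0.44]]
    - [[0.089,0.172,-0.02],[0,0,0.55]]

```text
clock: 1.35
tcp_pos: [476.7, -13.8, 240.7]
tcp_rot: [-1.648, -2.673, 0.002]
force: [0.7, -0.6, 0.7]
gripper_width: 88.3
```

```bash
python3 - <<'E'
from h import *
m=r.camera_model("wrist"); im=r.camera("wrist")[:,:,::-1].copy()
for c,y,hx,hy,z,col in(((453,145),.17,35,80,60,(0,255,0)),((453,145),.17,23,62,60,(0,255,255)),((475,-20),.476,8,50,110,(255,0,0))):
    R=np.array([[np.cos(y),-np.sin(y)],[np.sin(y),np.cos(y)]])
    q=np.array([[hx,hy],[hx,-hy],[-hx,-hy],[-hx,hy]])@R.T+c
    p=proj(m,np.c_[q,np.full(4,z)]);print(p.round().tolist())
    cv2.polylines(im,[p.round().astype(int)],True,col,1)
cv2.imwrite("pics/w1.png",im)
s=r.get_state();print(s["tcp_pos"],s["tcp_rot"],s["joints"])
E
```

```text
[[489.0, -89.0], [402.0, 155.0], [315.0, 127.0], [387.0, -128.0]]
[[461.0, -64.0], [396.0, 126.0], [337.0, 107.0], [395.0, -88.0]]
[[328.0, 188.0], [329.0, 330.0], [307.0, 330.0], [303.0, 188.0]]
[478.23948903  -8.41182465 240.17599996] [-1.63334915 -2.68049561 -0.00355891] [-0.2679849   0.03175311  1.9045157   0.00311666  1.20725722 -0.74536588]
```

View pics/w1.png

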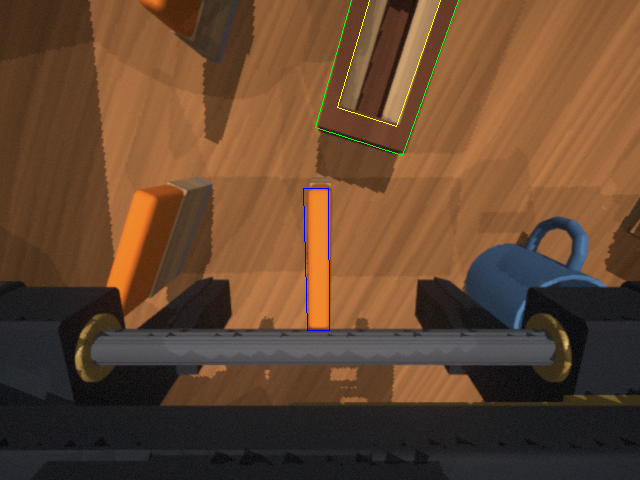

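The overlay matches the wrist view to about 1 mm. Correct by (−2.7, −11.5), descend, then close.

>>> arm_command:
  plan:
    - [[-0.0027,-0.0115,0],[0,0,0]]
    - [[-0.0027,-0.0115,-0.015],[0,0,0]]
    - [[-0.0027,-0.0115,-0.035],[0,0,0]]
    - [[-0.0027,-0.0115,-0.06],[0,0,0]]
    - [[-0.0027,-0.0115,-0.06],[0,0,0]]
  fingers: 0

```text
clock: 1.82
tcp_pos: [472.7, -19.1, 175.9]
tcp_rot: [-1.629, -2.674, -0.0]
force: [-0.7, 0.5, 1.0]
gripper_width: 88.2
```

>>> arm_command:
  plan:
    - [[0,0,-0.01],[0,0,0]]
    - [[0,0,-0.02],[0,0,0]]
    - [[0,0,-0.034],[0,0,0]]
    - [[0,0,-0.047],[0,0,0]]
    - [[0,0,-0.047],[0,0,0]]

```text
clock: 2.23
tcp_pos: [471.4, -18.9, 127.1]
tcp_rot: [-1.628, -2.671, 0.001]
force: [-0.7, 0.6, 0.6]
gripper_width: 87.9
```

```bash
python3 -c "
from station import r
r.camera('wrist');s=r.get_state();print(s['tcp_pos'],s['tcp_rot'],s['force'])"
```

```text
[471.98891875 -18.95988657 128.1593955 ] [-1.62846301e+00 -2.67180681e+00  5.88188998e-04] [ 0.54292289  0.35073708 -0.7665562 ]
```

>>> arm_command:
  plan:
    - [[0.0035,-0.001,0.006],[0,0,0]]
    - [[0.0035,-0.001,0.006],[0,0,0]]
    - [[0.0035,-0.001,0.006],[0,0,0]]
    - [[0.0035,-0.001,0.006],[0,0,0]]
    - [[0.0035,-0.001,0.006],[0,0,0]]

```text
clock: 2.7
tcp_pos: [475.8, -20.0, 134.7]
tcp_rot: [-1.629, -2.673, 0.0]
force: [0.2, -0.1, 0.1]
gripper_width: 87.9
```

>>> arm_command:
  plan:
    - [[0,0,0],[0,0,0]]
    - [[0,0,0],[0,0,0]]
    - [[0,0,0],[0,0,0]]
    - [[0,0,0],[0,0,0]]
    - [[0,0,0],[0,0,0]]
  fingers: 1
  grip_force: 30

```text
clock: 3.12
tcp_pos: [475.7, -20.0, 134.6]
tcp_rot: [-1.629, -2.673, 0.0]
force: [-1.1, -1.5, -0.2]
gripper_width: 56.8
```

>>> arm_command:
  plan:
    - [[0,0,0],[0,0,0]]
    - [[0,0,0],[0,0,0]]
    - [[0,0,0],[0,0,0]]
    - [[0,0,0],[0,0,0]]
    - [[0,0,0],[0,0,0]]

```text
clock: 3.53
tcp_pos: [475.7, -20.0, 134.6]
tcp_rot: [-1.629, -2.673, 0.0]
force: [-0.9, 0.1, 0.5]
gripper_width: 23.1
```

>>> arm_command:
  plan:
    - [[0,0,0],[0,0,0]]
    - [[0,0,0],[0,0,0]]
    - [[0,0,0],[0,0,0]]
    - [[0,0,0],[0,0,0]]
    - [[0,0,0],[0,0,0]]

```text
clock: 3.95
tcp_pos: [475.7, -20.0, 134.6]
tcp_rot: [-1.629, -2.673, 0.0]
force: [0.4, 0.5, -1.3]
gripper_width: 16.0
```

>>> arm_command:
  plan:
    - [[0,0,0.01],[0,0,0]]
    - [[0,0,0.03],[0,0,0]]
    - [[0,0,0.055],[0,0,0]]
    - [[0,0,0.08],[0,0,0]]
    - [[0,0,0.1],[0,0,0]]

```text
clock: 4.37
tcp_pos: [475.6, -19.9, 236.6]
tcp_rot: [-1.629, -2.673, 0.0]
force: [-0.0, 0.1, -3.2]
gripper_width: 15.7
```

```bash
python3 - <<'E'
from h import *
for n in("wrist","side","top"): cv2.imwrite(f"pics/{n}2.png",r.camera(n)[:,:,::-1])
s=r.get_state();print(s['tcp_pos'],s['tcp_rot'],s['force'],s['torque'],s['gripper_width'])
a=cv2.imread("pics/wrist2.png");b=cv2.imread("pics/side2.png")[130:370,180:400]
b=cv2.resize(b,(440,480));c=np.hstack([a[:,130:490],b]);cv2.imwrite("pics/lift.png",c)
E
```

```text
[476.43370854 -20.18693727 236.10827371] [-1.63066599e+00 -2.67562145e+00 -1.25157063e-03] [ 0.07955285  0.04222823 -4.47868111] [-0.047581   -0.14347912  0.00156923] 15.734610975513915
```

View pics/lift.png

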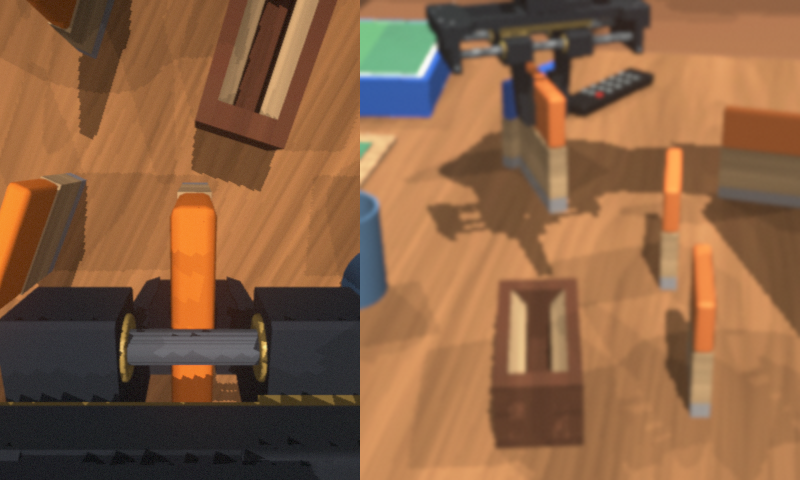

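Held upright at width 15.7 mm, blue undisturbed, holder clear. Now moving over the holder (shift −23.4, +165; turn −0.306).

>>> arm_command:
  plan:
    - [[-0.004,0.03,0],[0,0,-0.06]]
    - [[-0.0095,0.067,0],[0,0,-0.12]]
    - [[-0.0145,0.104,0],[0,0,-0.19]]
    - [[-0.02,0.14,0],[0,0,-0.25]]
    - [[-0.0234,0.165,0],[0,0,-0.306]]

```text
clock: 4.93
tcp_pos: [450.9, 147.1, 234.0]
tcp_rot: [-2.02, -2.391, 0.0]
force: [-0.1, -0.2, -3.0]
gripper_width: 15.4
```

```bash
python3 - <<'E'
from h import *
r.camera("side")
m=r.camera_model("wrist"); im=r.camera("wrist")[:,:,::-1].copy()
for c,y,hx,hy,z,col in(((453,145),.17,35,80,60,(0,255,0)),((453,145),.17,23,62,60,(0,255,255)),((453,145),.17,11,62,44,(255,255,0))):
    R=np.array([[np.cos(y),-np.sin(y)],[np.sin(y),np.cos(y)]])
    q=np.array([[hx,hy],[hx,-hy],[-hx,-hy],[-hx,hy]])@R.T+c
    p=proj(m,np.c_[q,np.full(4,z)])
    cv2.polylines(im,[p.round().astype(int)],True,col,1)
cv2.imwrite("pics/w3.png",im[:,100:540])
s=r.get_state();print(s["tcp_pos"],s["tcp_rot"],s["force"])
n=s["tcp_rot"][:2]/np.linalg.norm(s["tcp_rot"][:2]);print("yaw",np.arctan2(2*n[1]**2-1,2*n[0]*n[1]))
E
```

```text
[450.7824065  147.7644619  233.92756728] [-2.01369317e+00 -2.39602157e+00  1.12851651e-04] [ 0.4760985   0.76436862 -3.07536181]
yaw 0.1729702336993123
```

View pics/w3.png

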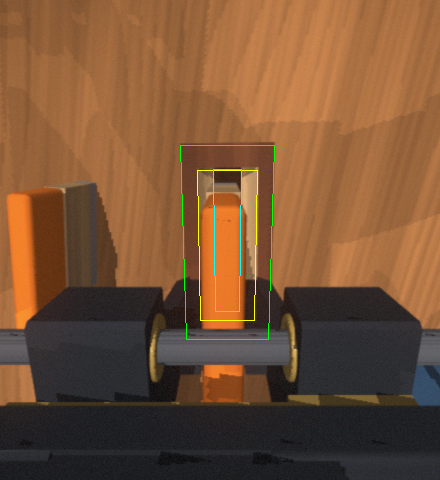

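Slot and pusher are aligned, with the steel end at (224,188) and the slot centre at (227,180). Correct by (+2.2, −2.8) and start lowering.

>>> arm_command:
  plan:
    - [[0.0022,-0.0028,0],[0,0,0]]
    - [[0.0022,-0.0028,0],[0,0,0]]
    - [[0.0022,-0.0028,-0.01],[0,0,0]]
    - [[0.0022,-0.0028,-0.022],[0,0,0]]
    - [[0.0022,-0.0028,-0.034],[0,0,0]]

```text
clock: 5.45
tcp_pos: [453.3, 143.7, 198.8]
tcp_rot: [-2.016, -2.395, 0.0]
force: [0.4, -1.0, -3.6]
gripper_width: 15.8
```

```bash
python3 -c "
from station import r
r.camera('wrist');s=r.get_state();print(s['tcp_pos'],s['tcp_rot'],s['force'])"
```

```text
[451.73958646 143.55714467 196.27874126] [-2.01410239 -2.39195567  0.00470988] [-1.9907505  -1.20688208 -4.36660637]
```

>>> arm_command:
  plan:
    - [[0.001,0.001,0],[0,0,0]]
    - [[0.001,0.001,-0.005],[0,0,0]]
    - [[0.001,0.001,-0.012],[0,0,0]]
    - [[0.001,0.001,-0.019],[0,0,0]]
    - [[0.001,0.001,-0.024],[0,0,0]]

```text
clock: 5.92
tcp_pos: [452.7, 144.4, 171.6]
tcp_rot: [-2.014, -2.392, 0.005]
force: [0.1, 0.6, -2.3]
gripper_width: 16.0
```

```bash
python3 - <<'E'
from h import *
for n in("wrist","side"): cv2.imwrite(f"pics/{n}4.png",r.camera(n)[:,:,::-1])
s=r.get_state();print(s['tcp_pos'],s['tcp_rot'],s['force'],s['torque'],s['gripper_width'])
a=cv2.imread("pics/wrist4.png")[130:370,220:440];b=cv2.imread("pics/side4.png")[180:370,190:350]
cv2.imwrite("pics/ins.png",np.hstack([cv2.resize(a,(440,480)),cv2.resize(b,(360,480))]))
E
```

```text
[452.67683796 144.49588913 171.51450437] [-2.01382022 -2.39206473  0.00511626] [ 1.06255069  0.6214999  -3.52993321] [ 0.01834249 -0.36739983  0.04607425] 15.740033449780345
```

View pics/ins.png

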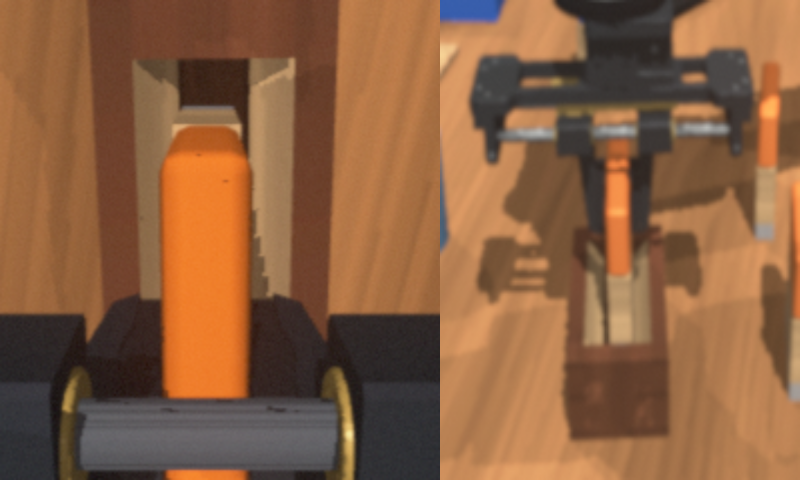

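The steel edge has entered the slot. It sits about 1 mm left of centre, forces are small, and the pusher is upright. Lowering the rest with +1 mm in x.

>>> arm_command:
  plan:
    - [[0.001,0,-0.004],[0,0,0]]
    - [[0.001,0,-0.008],[0,0,0]]
    - [[0.001,0,-0.012],[0,0,0]]
    - [[0.001,0,-0.016],[0,0,0]]
    - [[0.001,0,-0.02],[0,0,0]]

```text
clock: 6.43
tcp_pos: [453.5, 144.5, 151.0]
tcp_rot: [-2.014, -2.392, 0.005]
force: [0.0, 0.4, -2.8]
gripper_width: 15.3
```

>>> arm_command:
  plan:
    - [[0,0,-0.002],[0,0,0]]
    - [[0,0,-0.004],[0,0,0]]
    - [[0,0,-0.006],[0,0,0]]
    - [[0,0,-0.0075],[0,0,0]]
    - [[0,0,-0.0075],[0,0,0]]

```text
clock: 6.85
tcp_pos: [453.5, 144.5, 143.3]
tcp_rot: [-2.014, -2.392, 0.006]
force: [0.1, -0.3, -2.5]
gripper_width: 16.1
```

>>> arm_command:
  plan:
    - [[0,0,-0.0005],[0,0,0]]
    - [[0,0,-0.001],[0,0,0]]
    - [[0,0,-0.0015],[0,0,0]]
    - [[0,0,-0.002],[0,0,0]]
    - [[0,0,-0.002],[0,0,0]]

```text
clock: 7.27
tcp_pos: [454.0, 144.4, 142.7]
tcp_rot: [-2.014, -2.392, 0.005]
force: [-3.9, -1.4, 10.0]
gripper_width: 15.8
```

It touched the floor (+10 N, against −3 N before) at the expected height. Release.

>>> arm_command:
  plan:
    - [[0,0,0],[0,0,0]]
    - [[0,0,0],[0,0,0]]
    - [[0,0,0],[0,0,0]]
    - [[0,0,0],[0,0,0]]
    - [[0,0,0],[0,0,0]]
  fingers: 0

```text
clock: 7.68
tcp_pos: [454.0, 144.4, 142.6]
tcp_rot: [-2.014, -2.392, 0.005]
force: [0.4, 0.2, -0.0]
gripper_width: 46.8
```

>>> arm_command:
  plan:
    - [[0,0,0],[0,0,0]]
    - [[0,0,0],[0,0,0]]
    - [[0,0,0],[0,0,0]]
    - [[0,0,0],[0,0,0]]
    - [[0,0,0],[0,0,0]]

```text
clock: 8.1
tcp_pos: [453.9, 144.5, 142.6]
tcp_rot: [-2.014, -2.392, 0.005]
force: [-0.4, 0.7, 0.0]
gripper_width: 80.4
```

>>> arm_command:
  plan:
    - [[0,0,0.01],[0,0,0]]
    - [[0,0,0.03],[0,0,0]]
    - [[0,0,0.06],[0,0,0]]
    - [[0,0,0.09],[0,0,0]]
    - [[0,0,0.12],[0,0,0]]

```text
clock: 8.52
tcp_pos: [453.6, 144.5, 264.5]
tcp_rot: [-2.014, -2.392, 0.005]
force: [1.1, -0.3, -0.0]
gripper_width: 88.4
```

```bash
python3 - <<'E'
from h import *
for n in("wrist","side","top"): cv2.imwrite(f"pics/{n}5.png",r.camera(n)[:,:,::-1])
s=r.get_state();print(s['clock'],s['tcp_pos'],s['force'],s['gripper_width'])
ms=r.camera_model("side"); b=cv2.imread("pics/side5.png")
c,y=(453,145),.17;R=np.array([[np.cos(y),-np.sin(y)],[np.sin(y),np.cos(y)]])
q=np.array([[8,50],[8,-50],[-8,-50],[-8,50]])@R.T+c
cv2.polylines(b,[proj(ms,np.c_[q,np.full(4,118)]).round().astype(int)],True,(0,255,0),1)
a=cv2.imread("pics/wrist5.png")[100:400,200:440];b=b[140:380,200:360]
cv2.imwrite("pics/end.png",np.hstack([cv2.resize(a,(420,525)),cv2.resize(b,(350,525))]))
E
```

```text
8.6667 [455.45039594 144.60565317 265.91715358] [-0.26942117 -0.03720091  0.32491496] 88.26694089117944
```

View pics/end.png

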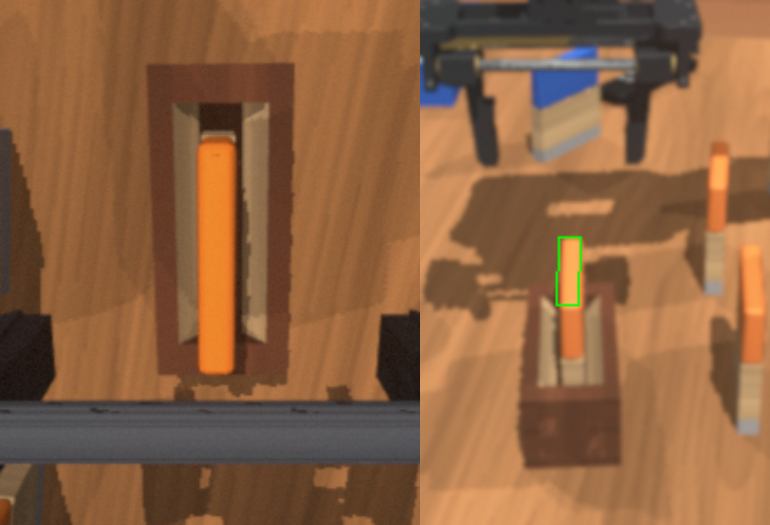

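The pusher stands in the slot, and its top matches the predicted z=118 outline, so it is fully home. It is upright and along the slot, the blue pusher still stands, and the fingers are clear. Handing in.

```bash
python3 -c "
from station import r
print(r.finish_job())"
```

```text
the job is handed in; nothing more can be done
None
```

The orange pusher is in the holder's slot, fully home on the floor, and I handed the job in at about 8.7 s on the robot's clock. I took the one farthest from the base, at (475, −20) mm, gripped it by the orange part and kept hold of it all the way down.

Last checks:
- **Seated:** the force rose to about +10 N at 142.7 mm tool height, where I expected the slot floor. After release, its top in the side view matched the outline predicted for fully home.
- **Upright:** the last pictures show it standing upright and along the slot.
- **Clear:** the open gripper was well above it and touching nothing, with force near 0 N.
- **Blue pusher:** it looked untouched and still standing in the side view. I did not re-measure its position in numbers.

No check failed. While moving, the arm's reported position was up to about 5 mm off, which I corrected before the grasp and again before lowering into the slot. No verdict is reported at hand-in.

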